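# Lever up the tile rack and slip the packing shim under it

### The job

Slip the wooden shim under the sagging front of the heavy tile rack: using the pry bar over the fulcrum block, gently lever the rack's front edge up until you feel it reach its stop, without straining it. Leave the bar there to hold the rack up while you slide the shim flat, lengthwise, about a third of its length under the raised edge beside the bar, without jamming it; then draw the bar out so that the rack settles on the shim, and lay the bar flat on the ledge clear of the rack and the fulcrum. Do not push on the rack with the hand, and leave the bowl, beaker, pick and fan where they are.

Things in the scene. Friction and masses are not known exactly. Their poses are not given: they have to be found in the camera images.
- rack_base: The rack's fixed hinge strip. Origin: on the ledge, straight below the middle of the slab's front lower edge (the edge to raise); x level from front edge to hinge, y along the edge, z up. Hinge line at x=+150, z=20 mm. Slab spans y=-110 to +110; two 14 mm square feet under its front corners at y=+-102; else the space below is open.
- rack: The tile rack: granite slab 150 deep x 220 wide x 20 mm thick with a slotted wooden rack and four upright celadon tiles (tops 142 mm above the ledge, nearest tile 62 mm behind the front edge). About 2.6 kg, varies a little. Origin on the hinge line, underside of the slab's back edge; x away from the front.
- rack_edge (a point): Middle of the slab's front lower edge: 20 mm above the ledge when down, 30.8 mm at the hinge's upward stop, rigid beyond it. Stiff hinge: lifting takes about 18 to 24 N here, 2 to 5 N keeps it up, so the bar's own weight over the fulcrum holds the rack where it was levered to once let go. Unsupported it sinks. Over 60 N from the bar on the rack strains it.
- fulcrum: Fixed fulcrum block: dark wood 30 x 60 x 16 mm with a steel rod of radius 10 mm along its top, parallel to the front edge (block's y). The rod's top is 25 to 31 mm above the ledge, differs each time and is not in this pose: feel for it. Origin on the ledge under the rod's middle; x towards the rack. 46 to 56 mm before the front edge, on its -y half; the +y half is free for the shim.
- bar_grip (a point): Centre of the pry bar's dark wooden handle; x along the bar to the tip, z up as it lies. Handle x=-70 to +50, 22 wide, 28 mm high (z +-14). Flat steel blade x=+50 to tip at +190 mm, 18 wide, 6 thick (z +-3). 0.36 kg, centre of mass about 39 mm ahead of this point. Starts flat on the ledge, blade clear of it, tip roughly towards the rack.
- shim_center (a point): Centre of the wooden shim: a plain block 90 long (x) x 30 wide (y) x 27 mm high, 60 g, starting flat on the ledge. Its end must go 22 mm or more under the slab (centre at most 23 mm before the front edge); 25 to 40 mm is best, deeper needs more lift than the stop allows. Over 40 N between it and the rack is a jam.
- bowl: Red pinch bowl, rim radius 42, height 35 mm; origin under its centre. Leave alone.
- beaker: Empty glass beaker, radius 33, height 85 mm; origin under its centre. Leave alone.
- pick: Stainless pick lying on the ledge, about 155 mm long, 8 mm thick; origin under its middle. Leave alone.
- fan: Small desk fan, 235 mm high, base radius 62 mm; origin under the base's centre. Leave alone.
There are look-alikes about, which are no part of the job. Of the things that look like the part that bears shim_center, take the one that is farthest to the robot's left at the start. Of the things that look like the fulcrum, the smaller one is meant.

How it is judged:
By the outcome, as a careful person would: the job done as asked, in the order asked, and still so for the second after the job is handed in, with the robot touching nothing.
It also fails if it takes over 72 s, if anything falls off the work surface, if the arm or the gripper's body presses on something with over 40 N, if the wrist force passes 120 N, or if a joint passes its speed limit or range.

### The arm

A 6-joint arm with a two-finger parallel gripper is mounted at the origin on the work surface. World frame = base frame: x ahead of the robot, y to its left, z up, the work surface at z = 0. Lengths are in m, angles in degrees, forces in N, time in s.
With the tool pointing down it reaches from about 0.275 to 0.75 m from the base axis. Payload 10.2 kg.
Tool frame: the origin (TCP) lies midway between the tips of the shut fingers; the grasp point (between the pads) lies 19 mm behind it; x points along the fingers, z is the direction in which the jaws open and shut, and the axes are right-handed (so a half turn about x gives the same grasp; the last joint's range is limited). The gripper opens to 88 mm and grips with 3 to 60 N. Pads are 18 mm wide; open, the fingers measure 123 mm over their backs; the gripper's body (75 mm by 187 mm) begins 45 mm behind the grasp point.
Start: joints at [63.06, 17.928, 85.812, -0, 76.261, -12.8], TCP at [0.128, 0.509, 0.2] pointing down, gripper open.
Joint ranges: [-168.41, 168.41], [-55.51, 124.54], [10.69, 146.95], [-70.63, 250.63], [1, 178], [-165.06, 165.06]. Speed limits (degrees/s): [136.94, 136.94, 172.46, 180, 180, 180].

### API

Orientations are given as a 3x3 rotation matrix whose columns are the frame's x, y, z axes.
In Python, from rig import robot, command_gripper, solver, grab_frame, job, status gives the robot as it stands. Calls block until the motion is done:
- robot.reach(position, orientation): joint-space move of the TCP to a pose.
- robot.move_linear(position, rotation=None, rate=0.15, max_force=None): straight line of the TCP; rotation=None keeps the orientation; rate is the mean speed in m/s. With max_force (N) it stops when the force on the tool has changed by that much, and returns True; else False.
- robot.move_joints(angles): joint-space move.
- command_gripper(opening, force=None): finger opening in m; force is the grip in N (None keeps the last); returns when the fingers have stopped.
- robot.pause(seconds).
- solver.inverse_kinematics(position, orientation): joint angles nearest the present ones, or None.
- grab_frame(name): name is "scene" or "top" or "wrist"; returns a dict with "frame" (480x640x3 uint8, blue, green, red), "K" (3x3 intrinsics, pixels), "k1" (the pictures are not rectified: a ray, as slopes to the right and down, at radius r is drawn at 1 + k1 r^2 times it, then the intrinsics apply), "extrinsics" (4x4, takes a point from world to camera coordinates); the wrist camera has in their place "T_tool_cam" (4x4, takes a point from camera to tool coordinates, whose origin is the TCP and whose axes are the tool frame's). Camera axes: x right, y down, z forward; pixel columns grow to the right and rows downward; lengths in m; the calibration is good to about 2 mm. A picture is of the moment at which its call begins: read the wrist's pose just before it. There is no depth.
A pose or a line that the arm cannot do raises robot.MotionError and nothing moves.
- job.hand_in(): hands the job in, once; it reports no verdict.
Readings, each from a call of its own:
- status.get_time(): time.
- status.get_joint_pos(): joint angles.
- status.get_joint_velocities(): joint speeds.
- status.get_effort(): joint torques, N m.
- status.get_ee_pos(): TCP position.
- status.get_tool_rot(): TCP orientation.
- status.get_wrist_force(): force on the tool from outside, world axes, zero at the start.
- status.get_torque(): the same for the moment, N m.
- status.get_opening(): finger opening in m.
Only numpy, scipy, OpenCV 4.12 (cv2) and the standard library are available. Lean on these libraries where they do the work, as an engineer would, in place of code of your own. Each camera call takes 0.05 s, during which the arm holds its last target.

## Working session

There is one attempt and no reset: what is moved stays moved. The work goes in short steps, each a Python script; the robot and the scene stay as the last script left them, time stands still between calls to the robot, and variables do not carry over. Pictures are saved under pics/ and viewed, and the job is handed in when it is done.

```bash
ls; mkdir -p pics; python3 - <<'E'
from rig import robot, command_gripper, solver, grab_frame, job, status
import cv2,numpy as np
print(status.get_time())
for n in ["scene","top","wrist"]:
    f=grab_frame(n); cv2.imwrite(f"pics/{n}0.png",f["frame"])
    print(n,f["K"].tolist(),f["k1"],np.round(np.array(f.get("extrinsics",f.get("T_tool_cam"))),4).tolist())
print(status.get_time(),status.get_ee_pos(),status.get_wrist_force())
E
```

```text
pics
0.0
scene [[617.736083068803, 0.0, 313.70148251784474], [0.0, 617.736083068803, 241.3460987745596], [0.0, 0.0, 1.0]] 0.0756426765858422 [[0.0853, 0.9963, -0.0039, -0.1121], [0.7766, -0.069, -0.6262, -0.4141], [-0.6242, 0.0504, -0.7797, 1.7797], [0.0, 0.0, 0.0, 1.0]]
top [[561.2200529757677, 0.0, 319.70871470746164], [0.0, 561.2200529757677, 239.22478644372677], [0.0, 0.0, 1.0]] 0.012337530780444673 [[-0.0184, -0.9994, -0.0288, 0.0837], [-0.9866, 0.0228, -0.1613, 0.5759], [0.1619, 0.0255, -0.9865, 1.0749], [0.0, 0.0, 0.0, 1.0]]
wrist [[356.8068517886685, 0.0, 319.37349631766483], [0.0, 356.8068517886685, 238.05603700713078], [0.0, 0.0, 1.0]] 0.020893992913503686 [[0.0004, -0.2638, 0.9646, -0.1852], [-0.0001, -0.9646, -0.2638, 0.0686], [1.0, -0.0, -0.0004, -0.0005], [0.0, 0.0, 0.0, 1.0]]
0.15 [0.12817457 0.50889392 0.19909953] [-1.25465065  0.42624609 -0.32144502]
```

View pics/scene0.png

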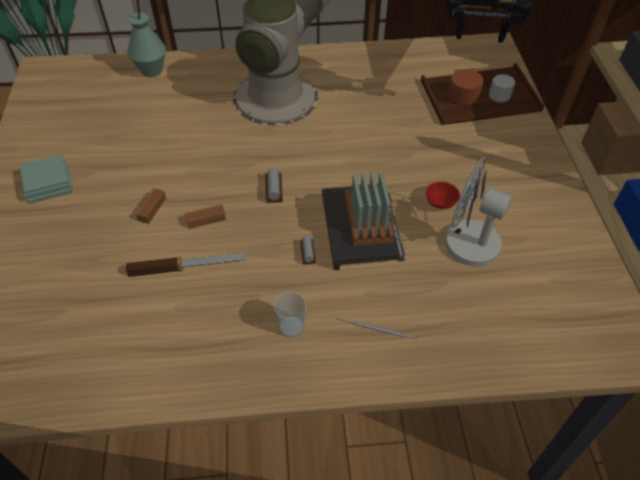

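View pics/top0.png

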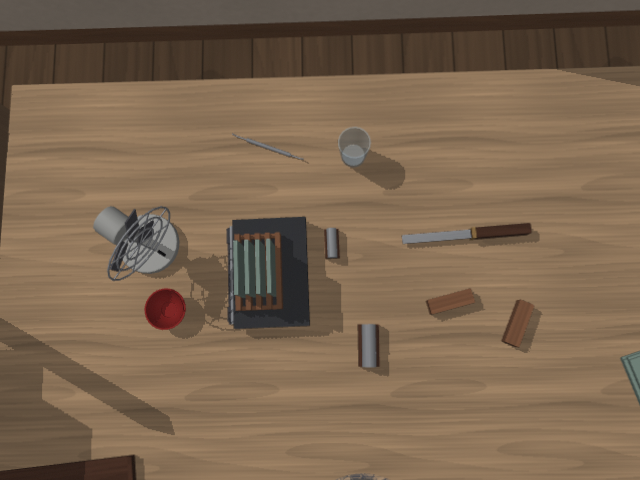

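View pics/wrist0.png

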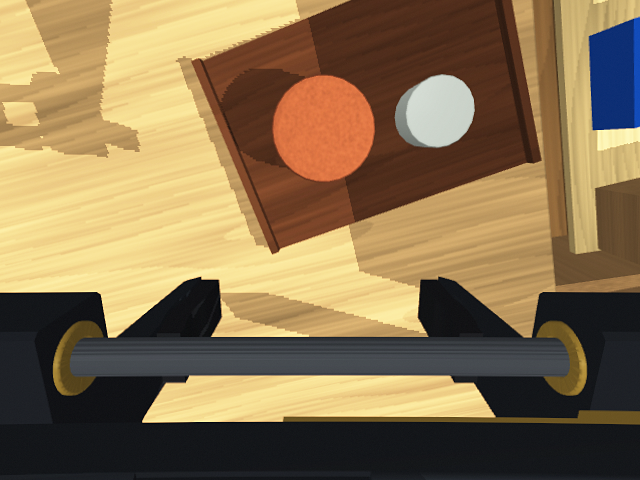

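The top view shows the rack at about (270,272), its front edge facing right at column 308. The small fulcrum is at (332,243), the bar runs from (404,239) to (531,229), and the leftmost shim is at (452,301). I'll zoom in for precise pixels.

```bash
cat > h.py <<'E'
import numpy as np, cv2
def und(px,f):
    d=np.array([f["k1"],0,0,0,0.]); 
    return cv2.undistortPoints(np.array(px,float).reshape(-1,1,2),np.array(f["K"]),d).reshape(-1,2)
def rays(px,f,T=None):
    E=np.array(f["extrinsics"]) if T is None else np.linalg.inv(T)
    n=und(px,f); d=np.c_[n,np.ones(len(n))]@E[:3,:3]; o=-E[:3,:3].T@E[:3,3]
    return o,d
def onz(px,f,z,T=None):
    o,d=rays(px,f,T); t=(z-o[2])/d[:,2]; return o+t[:,None]*d
def tri(p1,f1,p2,f2,T1=None,T2=None):
    o1,d1=rays([p1],f1,T1);o2,d2=rays([p2],f2,T2);d1=d1[0]/np.linalg.norm(d1);d2=d2[0]/np.linalg.norm(d2)
    A=np.c_[d1,-d2];s=np.linalg.lstsq(A,o2-o1,rcond=None)[0]
    a=o1+s[0]*d1;b=o2+s[1]*d2;return (a+b)/2,np.linalg.norm(a-b)
def proj(P,f,T=None):
    E=np.array(f["extrinsics"]) if T is None else np.linalg.inv(T)
    r,_=cv2.Rodrigues(E[:3,:3]); return cv2.projectPoints(np.array(P,float).reshape(-1,1,3),r,E[:3,3],np.array(f["K"]),np.array([f["k1"],0,0,0,0.]))[0].reshape(-1,2)
E
python3 - <<'E'
from rig import grab_frame
import cv2,pickle
fs={n:grab_frame(n) for n in("scene","top")}
pickle.dump(fs,open("fs0.pkl","wb"))
def crop(n,x,y,w,h,s,o):
    c=cv2.resize(fs[n]["frame"][y:y+h,x:x+w],None,fx=s,fy=s,interpolation=cv2.INTER_CUBIC)
    for i in range(0,w,20): cv2.putText(c,str(x+i),(i*s,8),0,.3,(0,0,255)); cv2.line(c,(i*s,8),(i*s,14),(0,0,255))
    for i in range(0,h,20): cv2.putText(c,str(y+i),(0,i*s),0,.3,(0,0,255)); cv2.line(c,(0,i*s),(8,i*s),(0,0,255))
    cv2.imwrite("pics/"+o,c)
crop("top",220,205,160,130,5,"tr.png")
crop("top",390,215,160,110,5,"tb.png")
crop("scene",290,165,130,110,6,"sr.png")
crop("scene",115,190,140,95,5,"sb.png")
E
```

```text
(no output)
```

View pics/tr.png

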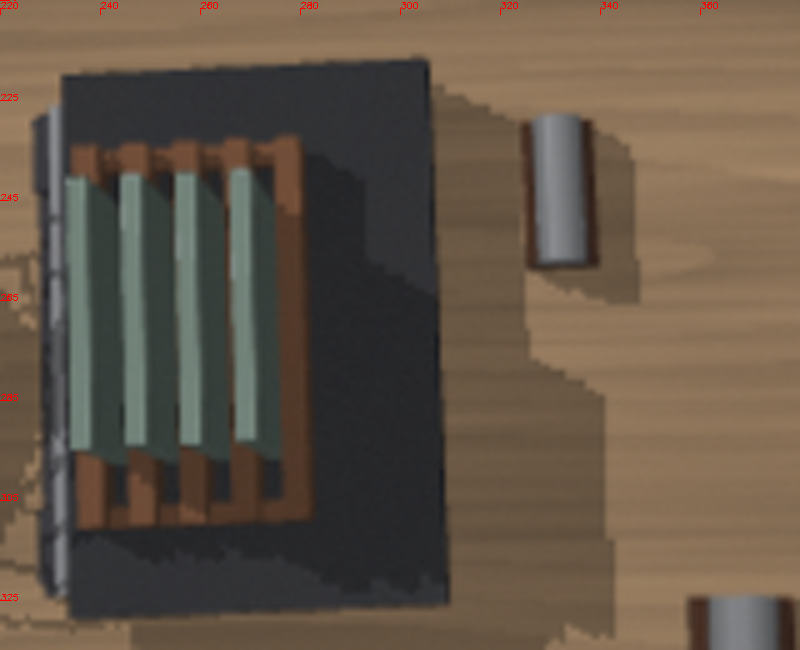

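View pics/tb.png

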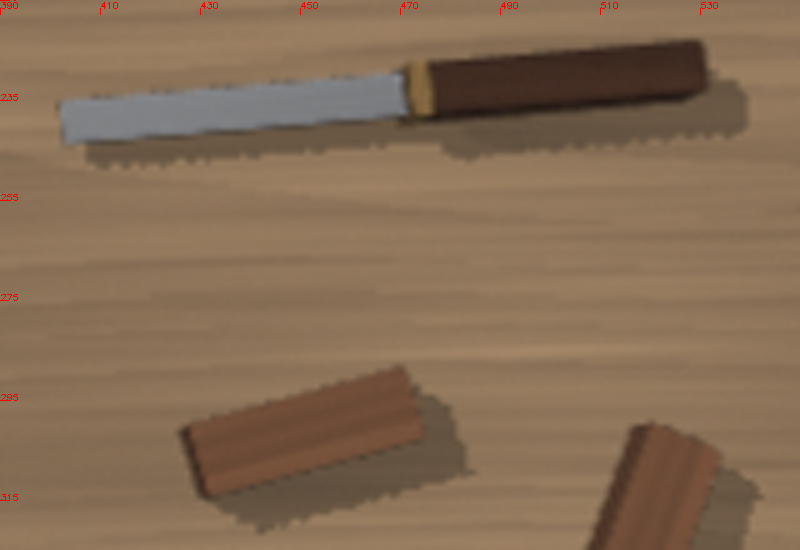

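View pics/sr.png

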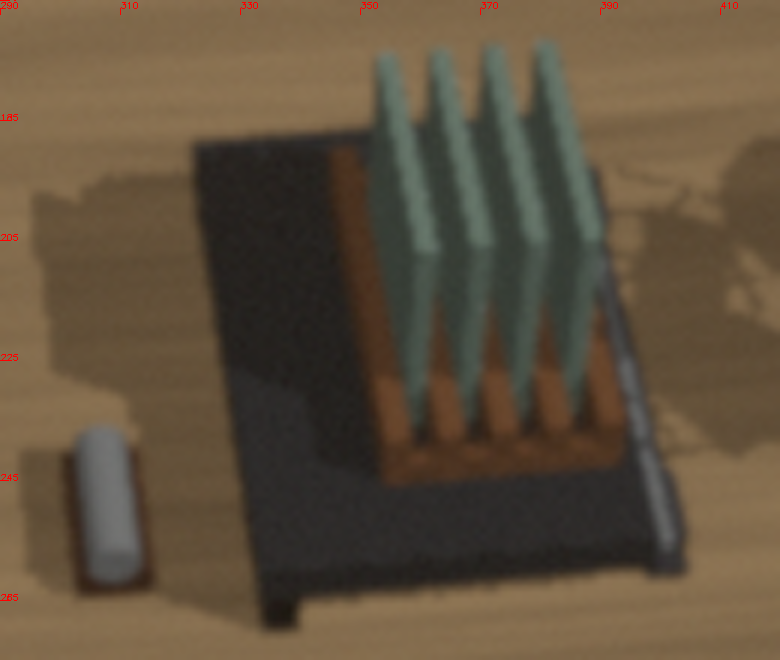

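View pics/sb.png

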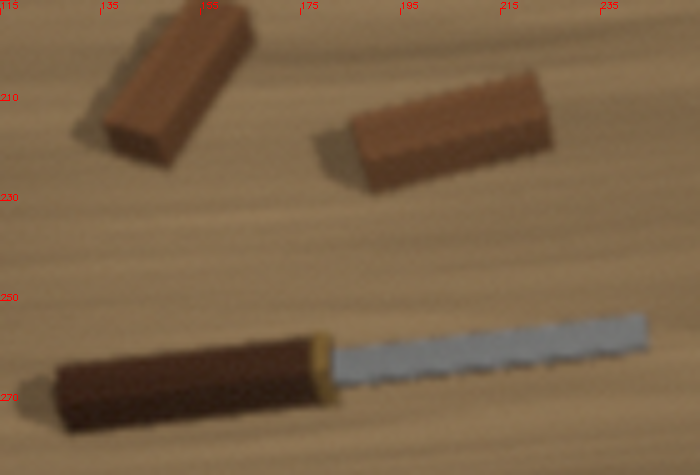

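```bash
python3 - <<'E'
import pickle,numpy as np
from h import *
np.set_printoptions(precision=4,suppress=True)
fs=pickle.load(open("fs0.pkl","rb"));t,s=fs["top"],fs["scene"]
T=lambda x,y:(220+x/5,205+y/5); B=lambda x,y:(390+x/5,215+y/5); S=lambda x,y:(290+x/6,165+y/6); C=lambda x,y:(115+x/5,190+y/5)
for n,a,b in [("slabF near",T(449,604),S(195,143)),("slabF far",T(428,58),S(258,568)),("rod near",T(562,263),S(98,428)),("rod far",T(558,116),S(115,570)),
 ("tip far",B(60,101),C(647,350)),("tip near",B(66,143),C(644,314)),("shim TL",B(187,425),C(533,70)),("shim2 rear far",B(403,367),C(366,160)),("shim rear near",B(425,437),C(350,120)),("shim front far",B(187,427),C(545,113)),("shim front near",B(207,497),C(533,70)),("handle end far",B(703,40),C(60,402)),("handle end near",B(705,90),C(58,365))]:
    P,e=tri(a,t,b,s); print(n,P,round(e,4))
print("slab top z.04",onz([T(428,58),T(449,604),T(62,75),T(70,619)],t,.04))
print("bar z.017 tip",onz([B(60,101),B(66,143)],t,.017), "handle z.028",onz([B(703,40),B(706,88),B(430,62),B(433,115)],t,.028))
print("shim z.027",onz([B(187,427),B(207,497),B(403,367),B(425,437)],t,.027))
print("rod z.028",onz([T(558,116),T(562,263)],t,.028), "block", onz([T(522,122),T(527,268),T(592,120),T(598,265)],t,.016))
E
```

```text
slabF near [0.407  0.097  0.0364] 0.0045
slabF far [0.6262 0.1008 0.0395] 0.002
rod near [0.5429 0.0482 0.0251] 0.0018
rod far [0.6052 0.049  0.0167] 0.0029
tip far [ 0.588  -0.0961  0.0112] 0.0019
tip near [ 0.57   -0.0971  0.0147] 0.0024
shim TL [ 0.4519 -0.139   0.0537] 0.0067
shim2 rear far [ 0.4749 -0.2251  0.0252] 0.0037
shim rear near [ 0.4471 -0.2334  0.0227] 0.0023
shim front far [ 0.4527 -0.1402  0.0247] 0.0001
shim front near [ 0.4249 -0.1463  0.0252] 0.0008
handle end far [ 0.6044 -0.3527  0.0261] 0.0049
handle end near [ 0.584  -0.3539  0.0256] 0.0013
slab top z.04 [[0.626  0.0997 0.04  ]
 [0.4068 0.0946 0.04  ]
 [0.6226 0.2489 0.04  ]
 [0.4038 0.2442 0.04  ]]
bar z.017 tip [[ 0.587  -0.0963  0.017 ]
 [ 0.5696 -0.0981  0.017 ]] handle z.028 [[ 0.6041 -0.3546  0.028 ]
 [ 0.5844 -0.3542  0.028 ]
 [ 0.5977 -0.2448  0.028 ]
 [ 0.576  -0.2446  0.028 ]]
shim z.027 [[ 0.4526 -0.1399  0.027 ]
 [ 0.4249 -0.1464  0.027 ]
 [ 0.4747 -0.2266  0.027 ]
 [ 0.4468 -0.2335  0.027 ]]
rod z.028 [[0.603  0.0475 0.028 ]
 [0.5425 0.0472 0.028 ]] block [[0.6031 0.0625 0.016 ]
 [0.5423 0.0616 0.016 ]
 [0.6032 0.0336 0.016 ]
 [0.5429 0.0326 0.016 ]]
```

```bash
cat >> h.py <<'E'
def Rt(yaw,pitch=0,s=1):
    """yaw: bar direction angle from +y toward -x (deg). pitch: tip-down (deg). tool x=down axis of bar, tool z= s*side"""
    a=np.radians(yaw);p=np.radians(pitch)
    b0=np.array([-np.sin(a),np.cos(a),0]);up=np.array([0,0,1.])
    b=b0*np.cos(p)-up*np.sin(p); u=b0*np.sin(p)+up*np.cos(p)
    x=-u; z=s*np.cross(b,u); y=np.cross(z,x)
    return np.c_[x,y,z]
E
python3 - <<'E'
from rig import *
from h import *
import pickle
for s in(1,-1):
  for p,y,pt in [((.53,-.0,.2),1.3,0),((.59,-.285,.12),3.5,0),((.59,-.285,.01),3.5,0),((.572,-.07,.06),1.3,22),((.572,-.07,.03),1.3,5),((.46,.03,.01),1.3,0)]:
    q=solver.inverse_kinematics(p,Rt(y,pt,s)); print(s,p,None if q is None else np.round(q,1))
E
```

```text
1 (0.53, -0.0, 0.2) [-12.7  18.5  84.9  -0.   76.6 -14. ]
1 (0.59, -0.285, 0.12) [-36.   38.1  66.8  -0.   75.1 -39.5]
1 (0.59, -0.285, 0.01) [-36.   44.7  72.4  -0.   62.9 -39.5]
1 (0.572, -0.07, 0.06) [ -8.   33.3  88.4 -26.   57.4   4.7]
1 (0.572, -0.07, 0.03) [-16.2  34.4  88.3  -5.8  55.9 -14.3]
1 (0.46, 0.03, 0.01) [-10.9  24.9 108.6  -0.   46.4 -12.2]
-1 (0.53, -0.0, 0.2) None
-1 (0.59, -0.285, 0.12) [-36.   38.1  66.8  -0.   75.1 140.5]
-1 (0.59, -0.285, 0.01) [-36.   44.7  72.4  -0.   62.9 140.5]
-1 (0.572, -0.07, 0.06) None
-1 (0.572, -0.07, 0.03) None
-1 (0.46, 0.03, 0.01) None
```

```bash
cat >> h.py <<'E'
def wshot(name):
    from rig import status,grab_frame
    import pickle
    p=np.array(status.get_ee_pos());R=np.array(status.get_tool_rot());f=grab_frame("wrist")
    M=np.eye(4);M[:3,:3]=R;M[:3,3]=p
    f["T"]=M@np.array(f["T_tool_cam"]); pickle.dump(f,open(f"{name}.pkl","wb")); cv2.imwrite(f"pics/{name}.png",f["frame"]); return f
E
python3 - <<'E'
from rig import *
from h import *
robot.reach((.535,-.03,.24),Rt(1.3)); wshot("w1")
robot.reach((.59,-.255,.2),Rt(3.5)); wshot("w2")
robot.reach((.59,-.285,.13),Rt(3.5)); wshot("w3")
print(status.get_time(),status.get_ee_pos(),status.get_wrist_force())
E
```

```text
4.1417 [ 0.59099067 -0.28419986  0.132414  ] [ 0.4769012  -0.04765684 -0.0030402 ]
```

View pics/w1.png

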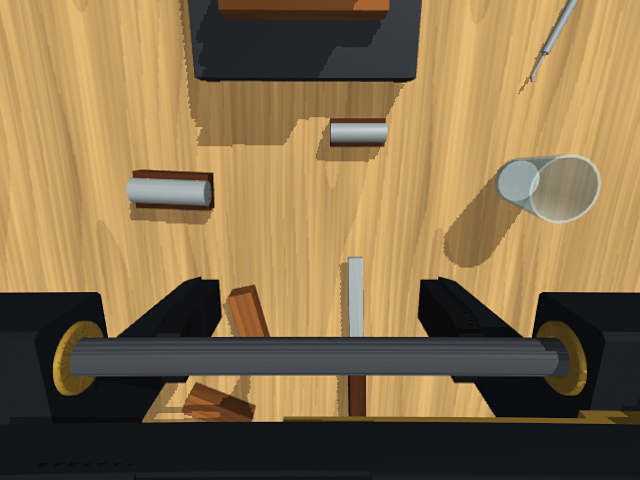

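View pics/w2.png

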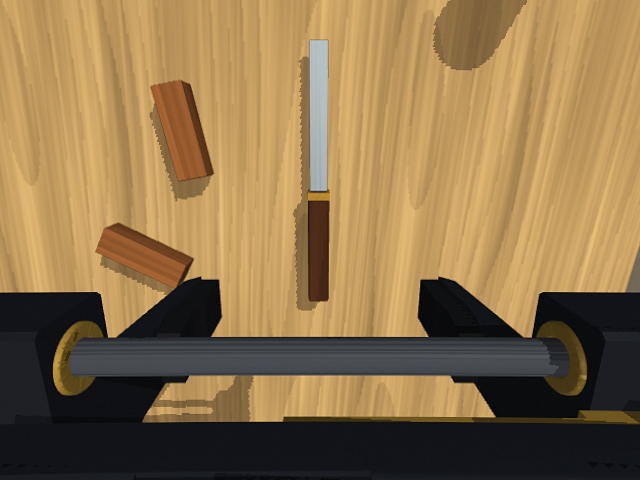

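View pics/w3.png

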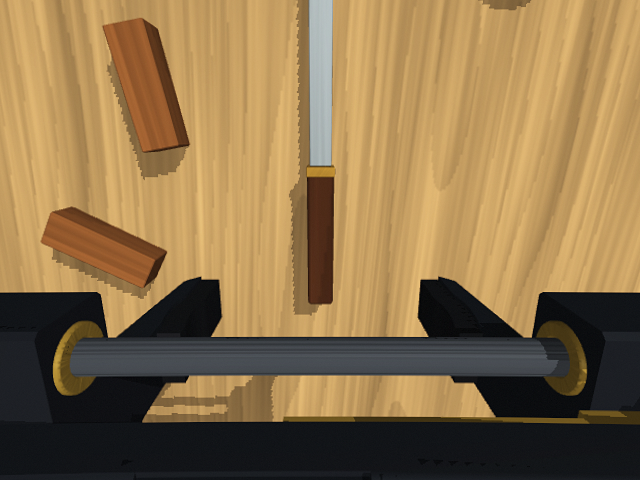

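```bash
python3 - <<'E'
import pickle
from h import *
np.set_printoptions(precision=4,suppress=True)
w={i:pickle.load(open(f"w{i}.pkl","rb")) for i in(1,2,3)}
g=lambda i,px,z:onz(px,w[i],z,w[i]["T"])
print("bar rear w2",g(2,[(308.5,300),(328.5,300)],.028)," w3",g(3,[(308.5,303),(332.5,303)],.028))
print("collar w2",g(2,[(308,200),(329,200)],.028),"w3",g(3,[(307,176),(335,176)],.028))
print("tip w2",g(2,[(309.5,40),(327.5,39.5)],.017), "w1",g(1,[(348.5,258),(363,258)],.017))
f=lambda a,b,i,j:tri(a,w[i],b,w[j],w[i]["T"],w[j]["T"])
print("tri rearL",f((308.5,300),(308.5,303),2,3),f((328.5,300),(332.5,303),2,3),"tip",f((348.5,258),(309.5,40),1,2))
print("collar",f((308,200),(307,176),2,3),f((329,200),(335,176),2,3))
print("slab front top z.04",g(1,[(197,79),(414,79)],.04), "rod z.028",g(1,[(331,132),(386.5,132)],.028))
print("block z.016 corners front/back",g(1,[(330.5,119),(386.5,119),(330.5,146),(386.5,146)],.016))
# shim: top face corners w2: front-left, front-right, rear
sh2=[(151,87),(181,81),(212,174),(182,180)]; sh3=[(103,25),(147,18),(188,145),(143,152)]
print("shim w2 z27",g(2,sh2,.027)); 
E
```

```text
bar rear w2 [[ 0.5837 -0.3549  0.028 ]
 [ 0.6055 -0.3536  0.028 ]]  w3 [[ 0.5841 -0.3553  0.028 ]
 [ 0.6052 -0.354   0.028 ]]
collar w2 [[ 0.5773 -0.2452  0.028 ]
 [ 0.5984 -0.2439  0.028 ]] w3 [[ 0.5769 -0.2448  0.028 ]
 [ 0.5993 -0.2434  0.028 ]]
tip w2 [[ 0.5705 -0.0982  0.017 ]
 [ 0.5871 -0.0968  0.017 ]] w1 [[ 0.5706 -0.0977  0.017 ]
 [ 0.5881 -0.0973  0.017 ]]
tri rearL (array([ 0.584 , -0.3381,  0.0638]), np.float64(0.0003731363474029845)) (array([ 0.6056, -0.3559,  0.0235]), np.float64(0.00047620155265605416)) tip (array([ 0.5706, -0.098 ,  0.0162]), np.float64(0.00022964161045468484))
collar (array([ 0.5773, -0.2441,  0.0344]), np.float64(0.0002715738056354446)) (array([ 0.5985, -0.2425,  0.0367]), np.float64(0.0007556375350587305))
slab front top z.04 [[0.4096 0.0932 0.04  ]
 [0.6248 0.0985 0.04  ]] rod z.028 [[0.5445 0.0468 0.028 ]
 [0.6035 0.0481 0.028 ]]
block z.016 corners front/back [[0.5439 0.0605 0.016 ]
 [0.6047 0.0619 0.016 ]
 [0.5448 0.0322 0.016 ]
 [0.6068 0.0336 0.016 ]]
shim w2 z27 [[ 0.4264 -0.1492  0.027 ]
 [ 0.4542 -0.1422  0.027 ]
 [ 0.4809 -0.2254  0.027 ]
 [ 0.4511 -0.2332  0.027 ]]
```

```bash
python3 - <<'E'
import cv2
a=cv2.imread("pics/w1.png");b=cv2.imread("pics/w2.png")
cv2.imwrite("pics/w1c.png",cv2.resize(a[60:160,180:430],None,fx=3.2,fy=3.2,interpolation=cv2.INTER_CUBIC))
cv2.imwrite("pics/w2c.png",cv2.resize(b[70:190,140:220],None,fx=5,fy=5,interpolation=cv2.INTER_CUBIC))
E
```

```text
(no output)
```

View pics/w1c.png

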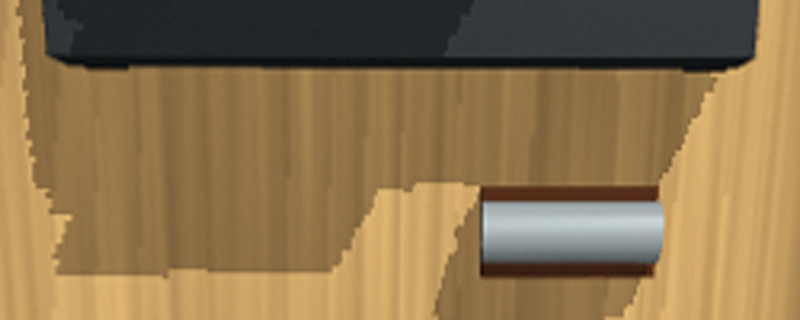

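View pics/w2c.png

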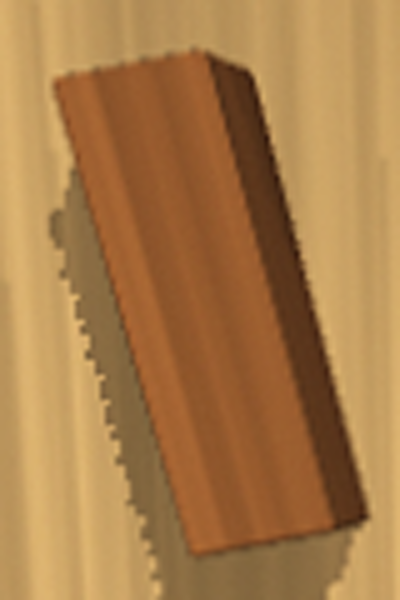

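```bash
python3 - <<'E'
from rig import *
from h import *
command_gripper(.05)
robot.move_linear((.5904,-.2858,.04),Rt(3.45),rate=.15); print(status.get_ee_pos(),status.get_wrist_force(),status.get_opening())
h=robot.move_linear((.5904,-.2858,.004),Rt(3.45),rate=.06,max_force=8)
robot.pause(.2);print(h,status.get_ee_pos(),status.get_wrist_force(),status.get_time())
print(command_gripper(.0,60)); robot.pause(.2)
print(status.get_opening(),status.get_ee_pos(),status.get_wrist_force(),status.get_time())
E
```

```text
[ 0.59090956 -0.28615156  0.04104913] [0.28483036 0.18191729 0.67726   ] 0.04994971224765758
False [ 0.59055878 -0.28592042  0.00438641] [ 0.65526779  0.36276772 -0.05562677] 6.55
False
0.0002810891793675356 [ 0.59038272 -0.28581462  0.00399072] [ 0.12721584  0.17813843 -0.7629679 ] 7.575
```

```bash
python3 - <<'E'
from rig import *
from h import *
wshot("w4"); 
for n in("top","scene"):
    f=grab_frame(n); cv2.imwrite(f"pics/{n}4.png",f["frame"])
a=cv2.imread("pics/top4.png")[190:350,350:560]; b=cv2.imread("pics/scene4.png")[180:320,90:300]
cv2.imwrite("pics/c4.png",np.vstack([cv2.resize(a,None,fx=2.8,fy=2.8)[:300,:588],cv2.resize(b,(588,300))]))
print(status.get_opening())
E
```

```text
0.000137563323468998
```

View pics/c4.png

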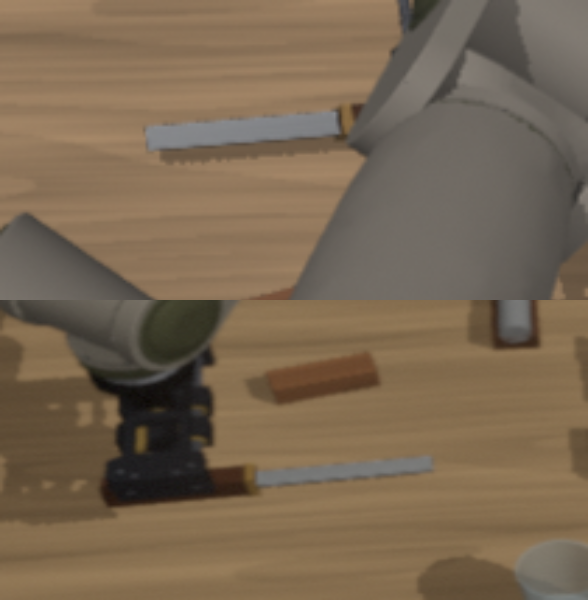

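View pics/w4.png

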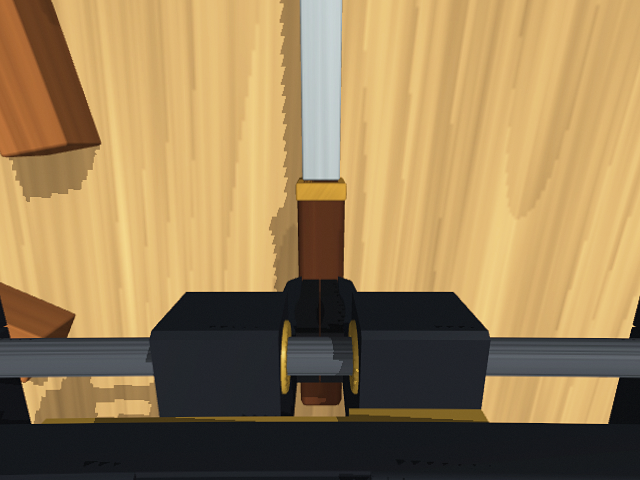

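```bash
python3 - <<'E'
from rig import *
from h import *
f=grab_frame("scene"); p=np.array(status.get_ee_pos());R=np.array(status.get_tool_rot())
P=[p,p-.019*R[:,0],p-.064*R[:,0],[.5904,-.2858,.028]]
q=proj(P,f);print(q, R)
x0,y0=90,190
c=cv2.resize(f["frame"][y0:y0+100,x0:x0+130],None,fx=6,fy=6,interpolation=cv2.INTER_CUBIC)
c=cv2.convertScaleAbs(c,alpha=1.8)
for i,u in enumerate(q): cv2.circle(c,tuple(int(v) for v in ((u-[x0,y0])*6)),3,[(0,0,255),(0,255,0),(255,0,0),(0,255,255)][i],-1)
cv2.imwrite("pics/s5.png",c)
E
```

```text
[[159.38239574 268.79907499]
 [157.68235266 263.73940482]
 [153.49808741 251.30916459]
 [157.22226607 262.38256868]] [[-5.99350980e-06 -6.01947574e-02  9.98186651e-01]
 [ 3.48162194e-05  9.98186651e-01  6.01947575e-02]
 [-9.99999999e-01  3.51138633e-05 -3.88688760e-06]]
```

View pics/s5.png

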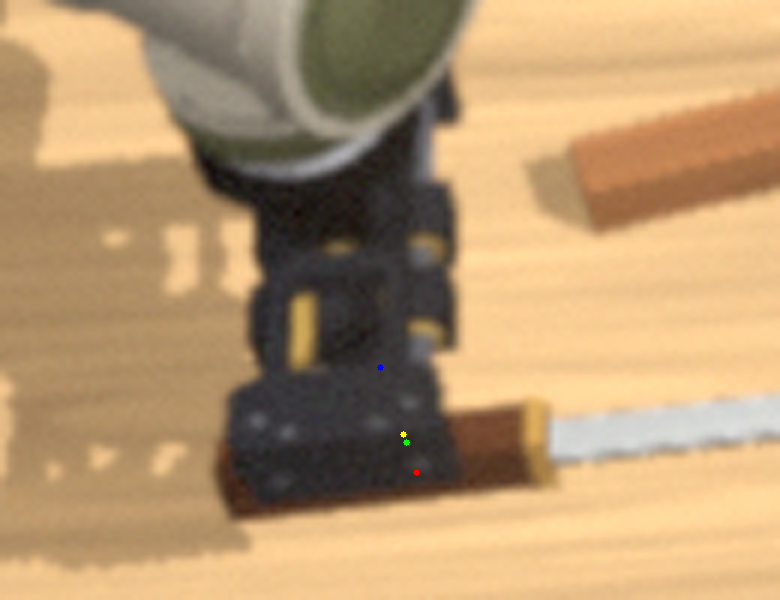

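```bash
python3 - <<'E'
from rig import *
from h import *
command_gripper(.05); robot.pause(.1); print(status.get_opening(),status.get_wrist_force())
f=wshot("w6")
p=np.array(status.get_ee_pos());R=np.array(status.get_tool_rot())
M=f["T"]
print(p,proj([p,p-.019*R[:,0]+.025*R[:,2],p-.019*R[:,0]-.025*R[:,2],[.5904,-.2858,.028]],f,M))
E
```

```text
0.050039863000415644 [-0.26406672  1.06041204  0.14759225]
[ 0.59040251 -0.28577275  0.00400673] [[321.28563586 267.4182036 ]
 [371.60068316 280.53259821]
 [271.34547598 280.52534145]
 [321.51194968 284.46426513]]
```

View pics/w6.png

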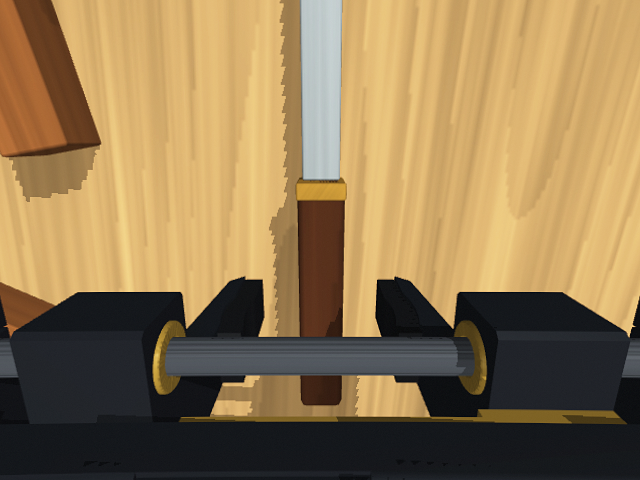

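The opened fingers straddle the handle, with inner edges at columns 263 and 376. That spacing puts the visible tips about 38 mm short of where the reported TCP should be. I'll probe downward gently to find their true length.

```bash
python3 - <<'E'
from rig import *
from h import *
try:
    h=robot.move_linear((.5904,-.2858,-.012),None,rate=.04,max_force=5)
except Exception as e: h=repr(e)
print(h,status.get_ee_pos(),status.get_wrist_force(),status.get_time())
E
```

```text
False [ 0.59038066 -0.28581717 -0.01213119] [-0.60450836 -0.73538377  0.16162282] 9.325
```

```bash
python3 - <<'E'
from rig import *
from h import *
try:
    h=robot.move_linear((.5904,-.2858,-.034),None,rate=.04,max_force=5)
except Exception as e: h=repr(e)
print(h,status.get_ee_pos(),status.get_wrist_force(),status.get_time())
wshot("w7")
E
```

```text
False [ 0.59048015 -0.28585884 -0.0339296 ] [-0.25071954  0.12314191  0.06816551] 10.025
```

View pics/w7.png

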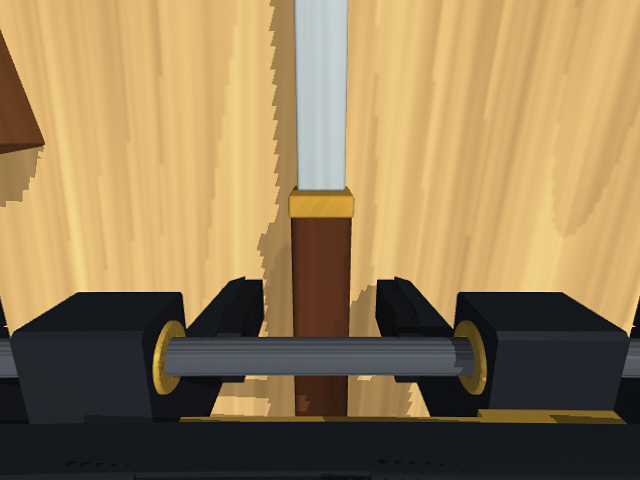

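```bash
python3 - <<'E'
from rig import *
from h import *
h=robot.move_linear((.5904,-.2858,-.046),None,rate=.02,max_force=4)
p=status.get_ee_pos();print(h,p,status.get_wrist_force(),status.get_time())
if h:
    robot.move_linear((.5904,-.2858,p[2]+.003),None,rate=.05)
    command_gripper(0,60);robot.pause(.1)
print(status.get_opening(),status.get_ee_pos(),status.get_wrist_force(),status.get_time())
E
```

```text
True [ 0.59057616 -0.28592136 -0.03872834] [-0.17234778  0.95356392  4.14292433] 10.45
0.021730394195556158 [ 0.59046235 -0.28576272 -0.03578252] [ 0.80544195 -0.1634377  -0.46308198] 11.3417
```

The real fingertips touched the ledge at a TCP reading of z = -38.7 mm, so the true tips sit about 38.5 mm behind the reported TCP. I've corrected for that, and the bar is now gripped (opening 21.7 mm). Next I'll lift it, check the hold, and feel for the rod.

```bash
cat >> h.py <<'E'
OFF=.0498  # bar centre above TCP along tool -x
RY=1.35
r2=np.array([-np.sin(np.radians(RY)),np.cos(np.radians(RY)),0])
F=np.array([.574,.0474,0]); L=.051
def barpose(s_t,pitch,h,c=0.,lat=0.):
    """TCP pose: bar tip centre-line end at distance s_t past rod, underside tangent to rod top h with clearance c"""
    t=np.radians(pitch); zt=h-.010+(.010+.003)/np.cos(t)-s_t*np.tan(t)+c
    b=r2*np.cos(t)-np.array([0,0,1])*np.sin(t); R=Rt(RY,pitch)
    tip=F+r2*s_t+np.array([0,0,zt]); G=tip-.19*b
    return G+OFF*R[:,0],R
E
python3 - <<'E'
from rig import *
from h import *
p=status.get_ee_pos()
robot.move_linear((p[0],p[1],.03),None,rate=.15)
P,R=barpose(.030,20,.028,.035); robot.reach(P,R)
P,R=barpose(.034,20,.028,.010); robot.move_linear(P,R,rate=.12)
robot.pause(.2);print(P,status.get_ee_pos(),status.get_wrist_force(),status.get_torque(),status.get_opening(),status.get_time())
wshot("w8"); f=grab_frame("scene");cv2.imwrite("pics/s8.png",f["frame"]);f=grab_frame("top");cv2.imwrite("pics/t8.png",f["frame"])
a=cv2.imread("pics/s8.png")[170:300,170:420]; cv2.imwrite("pics/s8c.png",cv2.resize(a,None,fx=3.2,fy=3.2))
E
```

```text
[ 0.57780665 -0.11412935  0.04764646] [ 0.5781686  -0.11454254  0.04830243] [ 0.96693885  0.84071774 -3.00650213] [ 0.12780732  0.06429675 -0.00697292] 0.021240841537231697 13.3
```

View pics/w8.png

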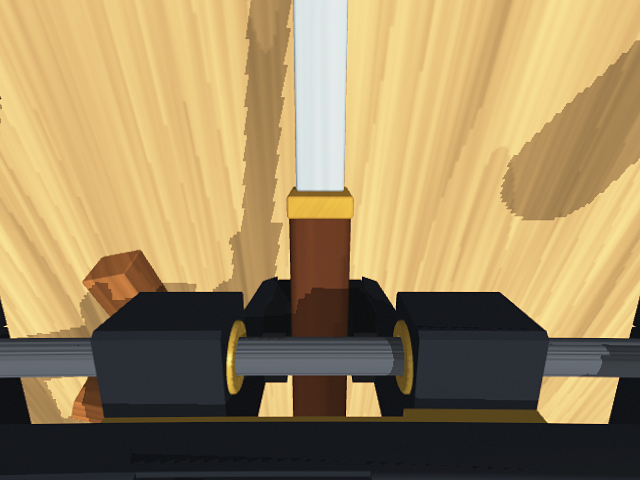

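View pics/s8c.png

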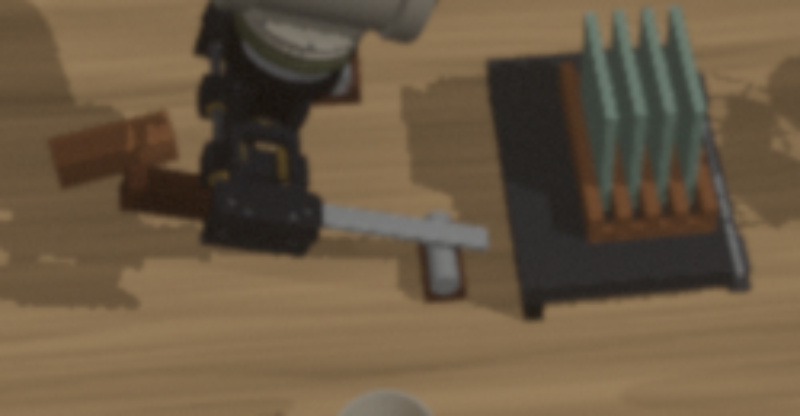

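```bash
python3 - <<'E'
from rig import *
from h import *
f=grab_frame("scene");t=grab_frame("top")
th=np.radians(20)
p=np.array(status.get_ee_pos());R=np.array(status.get_tool_rot());u=-R[:,0];b=R[:,1];
G=p+OFF*u;tip=G+.19*b
print("tip est",tip,proj([tip],f),proj([tip],t))
cv2.imwrite("pics/t8c.png",cv2.resize(t["frame"][215:275,300:430],None,fx=6,fy=6,interpolation=cv2.INTER_CUBIC))
P,_=barpose(.034,20,.020)
h=robot.move_linear(P,None,rate=.015,max_force=2.5)
p2=np.array(status.get_ee_pos()); print(h,p2,status.get_wrist_force(),status.get_torque())
P0,_=barpose(.034,20,0.); print("h=",p2[2]-P0[2],status.get_time())
E
```

```text
tip est [0.57330915 0.08134855 0.02968411] [[321.51926635 244.40212797]] [[315.26783426 242.82029211]]
True [ 0.57748984 -0.11407067  0.03694058] [ 1.3077657  -1.11987079  1.08557887] [ 0.35267273  0.02296539 -0.03514276]
h= 0.027294117424188635 14.2833
```

View pics/t8c.png

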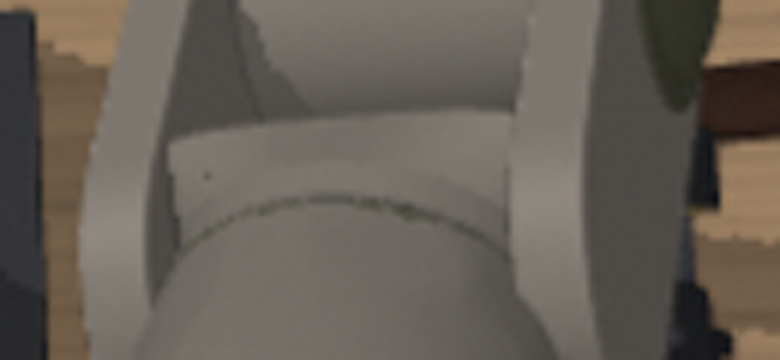

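```bash
python3 - <<'E'
from rig import *
from h import *
P,R=barpose(.034,20,.0277,.0015); robot.move_linear(P,R,rate=.03); robot.pause(.1)
print(status.get_wrist_force(),status.get_torque())
P,R=barpose(.069,20,.0277,.0012); h=robot.move_linear(P,R,rate=.04,max_force=4); robot.pause(.15)
print(h,P,status.get_ee_pos(),status.get_wrist_force(),status.get_torque(),status.get_time())
f=grab_frame("scene");cv2.imwrite("pics/s9.png",cv2.resize(f["frame"][190:290,200:350],None,fx=5,fy=5,interpolation=cv2.INTER_CUBIC))
wshot("w9")
E
```

```text
[ 1.43098312  0.35646115 -2.15685464] [0.38124596 0.04944706 0.05456991]
False [ 0.57698206 -0.07913907  0.0258075 ] [ 0.57690655 -0.07905589  0.02572273] [-0.13641075  2.90486666 -1.99813356] [0.714598   0.08883302 0.03699915] 15.8667
```

View pics/s9.png

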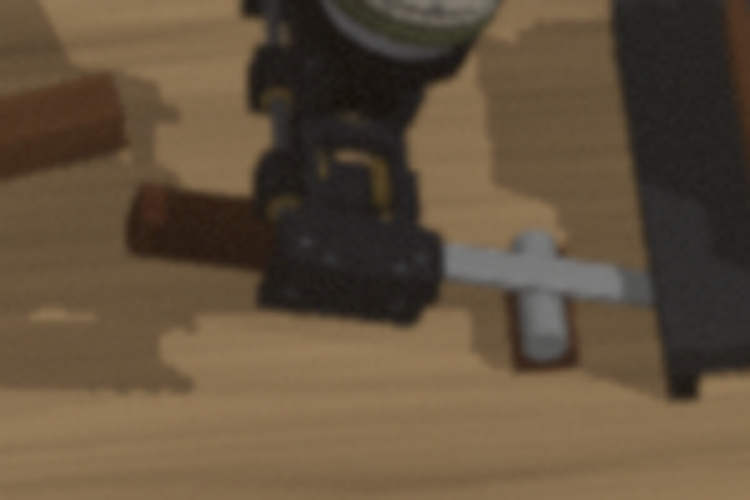

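View pics/w9.png

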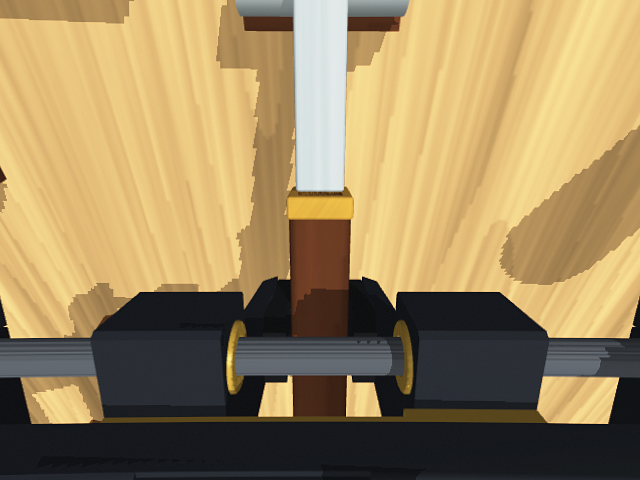

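```bash
cat > lever.py <<'E'
from rig import *
from h import *
import sys,json
def rd(n=5):
    F=[];M=[]
    for _ in range(n): F.append(status.get_wrist_force());M.append(status.get_torque());robot.pause(.01)
    return np.mean(F,0),np.mean(M,0)
def lever(a0,a1,step,h=.0277,st=.069,lim=17,c0=.0012,rate=.03):
    th=a0
    while th-step>=a1-1e-6:
        th-=step; c=max(0,c0-(20-th)*.0003)
        P,R=barpose(st,th,h,c); 
        st_=robot.move_linear(P,R,rate=rate,max_force=12)
        F,M=rd(); print(round(th,2),st_,F.round(1),M.round(2),np.round((np.array(status.get_ee_pos())-P)*1e3,1),round(status.get_time(),2),flush=True)
        if F[2]>lim or st_: break
E
python3 - <<'E'
from lever import *
print(rd())
lever(20,12,1.0,lim=12)
E
```

```text
(array([-0.68337222,  2.74798925, -2.0467298 ]), array([ 0.7224659 ,  0.10273129, -0.00836386]))
19.0 False [-0.   1.8 -1.1] [0.7  0.12 0.  ] [ 0.  -0.2  0.1] 16.3
18.0 False [ 0.2  3.  -0.5] [0.87 0.11 0.02] [0.  0.1 0.1] 16.59
17.0 False [-1.1  6.6  3.7] [1.12 0.26 0.05] [0.3 0.4 0.4] 16.88
16.0 False [-1.   8.3  4.1] [1.26 0.28 0.07] [0.3 0.7 0.5] 17.18
15.0 False [-1.1  9.2  4.5] [1.48 0.25 0.  ] [0.3 0.9 0.5] 17.47
14.0 False [-0.8 10.2  5.1] [1.66 0.23 0.04] [0.2 1.1 0.4] 17.76
13.0 False [-0.7 11.4  4.4] [1.8  0.24 0.03] [0.2 1.3 0.4] 18.05
12.0 False [-0.3 11.8  4.2] [1.85 0.19 0.06] [0.2 1.4 0.3] 18.34
```

```bash
cat >> lever.py <<'E'
def nest(F,M,d=.2):
    p=np.array(status.get_ee_pos());R=np.array(status.get_tool_rot());ref=p-d*R[:,0]
    rod=F_+np.array([0,0,.0277]); m=M+np.cross(ref-rod,F); return -m[0]/.051   # includes bar weight (force readings contain it)
from h import F as F_
def lever2(a0,a1,step,h=.0277,ref=(.0704,12),lim=17,rate=.03,nlim=45):
    th=a0
    while th-step>=a1-1e-6:
        th-=step; st=ref[0]*np.cos(np.radians(th))/np.cos(np.radians(ref[1]))
        P,R=barpose(st,th,h,0); st_=robot.move_linear(P,R,rate=rate,max_force=12)
        Fm,M=rd(); N=nest(Fm,M); print(round(th,2),st_,Fm.round(1),M.round(2),"N",round(N,1),np.round((np.array(status.get_ee_pos())-P)*1e3,1),round(status.get_time(),2),flush=True)
        if Fm[2]>lim or st_ or N>nlim: break
E
python3 - <<'E'
from lever import *
f,m=rd();print(f,m,nest(f,m))
lever2(12,9,1.0,lim=12,nlim=35)
E
```

```text
[-0.62526297 11.9743328   3.848379  ] [1.87707065 0.17080264 0.01368841] 10.773559963914645
11.0 False [-1.5  5.   6.1] [0.71 0.35 0.06] N 13.4 [0.4 0.  0.9] 18.68
10.0 False [-1.9  4.6  6.2] [0.68 0.32 0.08] N 13.1 [ 0.4 -0.1  0.9] 18.98
9.0 False [-1.3  4.   6.1] [0.7  0.32 0.06] N 10.9 [ 0.4 -0.1  0.9] 19.27
```

```bash
python3 - <<'E'
from lever import *
lever2(9,5.5,.7,lim=11,nlim=22)
f=grab_frame("scene");cv2.imwrite("pics/s10.png",cv2.resize(f["frame"][190:290,200:350],None,fx=5,fy=5,interpolation=cv2.INTER_CUBIC))
E
```

```text
8.3 False [-1.6  3.8  6.4] [0.64 0.35 0.06] N 12.3 [ 0.4 -0.1  0.9] 19.56
7.6 False [-1.3  3.7  6.8] [0.62 0.35 0.08] N 13.0 [ 0.4 -0.1  0.9] 19.85
6.9 False [-1.6  3.3  6.3] [0.6  0.33 0.07] N 11.3 [ 0.4 -0.2  0.9] 20.14
6.2 False [-1.6  3.7  6.9] [0.59 0.35 0.07] N 14.3 [ 0.4 -0.2  0.9] 20.43
5.5 False [-1.9  3.6  6.6] [0.61 0.35 0.1 ] N 12.8 [ 0.4 -0.2  0.9] 20.73
```

View pics/s10.png

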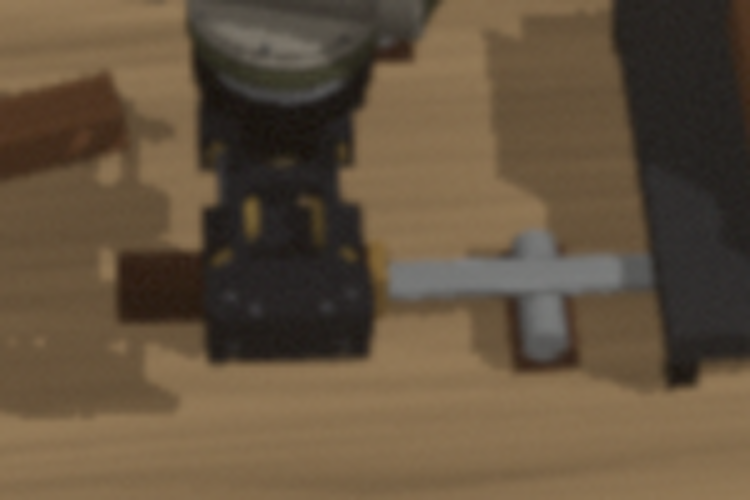

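```bash
python3 - <<'E'
from lever import *
lever2(5.5,1.0,.35,lim=10,nlim=24)
E
```

```text
5.15 False [-1.5  3.4  7. ] [0.58 0.35 0.08] N 14.0 [ 0.4 -0.2  1. ] 21.07
4.8 False [-2.2  3.9  9.1] [0.58 0.5  0.06] N 19.9 [ 0.5 -0.2  1.2] 21.36
4.45 False [-3.9  4.9 12.3] [0.53 0.7  0.08] N 31.1 [ 0.6 -0.2  1.6] 21.65
```

```bash
python3 - <<'E'
from lever import *
st=.0704*np.cos(np.radians(4.75))/np.cos(np.radians(12))
P,R=barpose(st,4.75,.0277,0); robot.move_linear(P,R,rate=.03); print(rd(),status.get_ee_pos())
np.save("rel.npy",np.r_[status.get_ee_pos(),P])
command_gripper(.045,60); robot.pause(.2); print(rd(),status.get_opening(),status.get_time())
p=np.array(status.get_ee_pos())
w=wshot("w11")
robot.move_linear(p-.06*R[:,0]*-1*-1,None,rate=.12) if False else robot.move_linear(p-.07*R[:,0],None,rate=.15)
f=grab_frame("scene");cv2.imwrite("pics/s11.png",cv2.resize(f["frame"][190:290,200:350],None,fx=5,fy=5,interpolation=cv2.INTER_CUBIC))
wshot("w12");print(status.get_time())
E
```

```text
(array([-2.69968987,  3.71943201,  9.21558615]), array([0.50915653, 0.51414865, 0.05810251])) [ 0.57739833 -0.07449322 -0.0077783 ]
(array([-0.0021076 , -0.0486447 ,  0.35347885]), array([-0.04311731,  0.06281495,  0.00158788])) 0.04490546856487996 22.7083
23.475
```

View pics/s11.png

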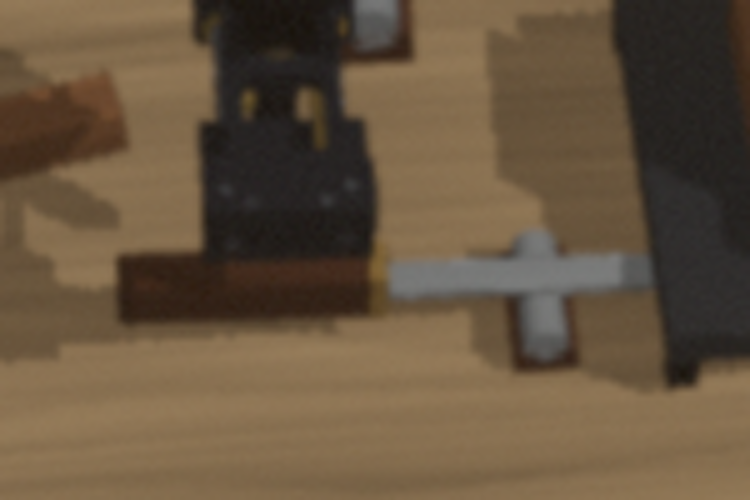

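View pics/w12.png

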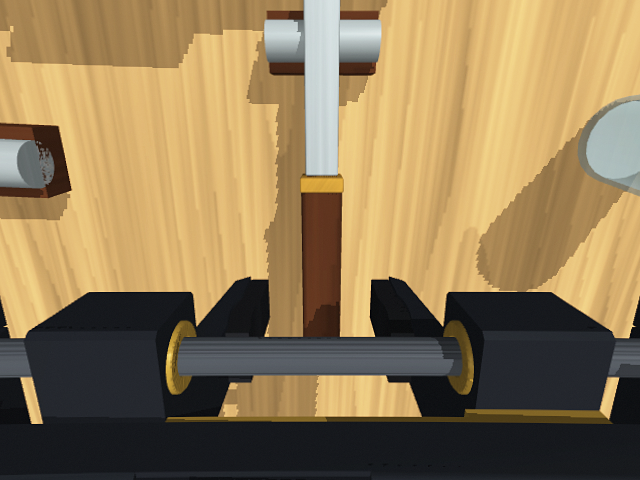

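```bash
python3 - <<'E'
import pickle
from h import *
f=pickle.load(open("fs0.pkl","rb"))["scene"]
px=(200+290/5,190+358/5)
o,d=rays([px],f)
for x in(.605,.62,.639,.671):
    t=(x-o[0])/d[0][0]; print(x,(o+t*d[0]).round(4))
px=(200+290/5,190+255/5) # lifted 70mm, s11
o,d=rays([px],f)
for x in(.605,.62,.639,.671):
    t=(x-o[0])/d[0][0]; print(x,(o+t*d[0]).round(4))
w=pickle.load(open("w2.pkl","rb"));g=lambda px,z:onz(px,w,z,w["T"])
c=g([(151,86.4),(181.6,80.4),(207,175),(178.4,180.6)],.027);print(c,c.mean(0))
w3=pickle.load(open("w3.pkl","rb"));c=onz([(103,25),(143,18)],w3,.027,w3["T"]);print(c)
E
```

```text
0.605 [ 0.605  -0.064   0.0239]
0.62 [ 0.62   -0.063   0.0437]
0.639 [ 0.639  -0.0617  0.0687]
0.671 [ 0.671  -0.0595  0.1109]
0.605 [ 0.605  -0.0586  0.0967]
0.62 [ 0.62   -0.0577  0.1152]
0.639 [ 0.639  -0.0565  0.1386]
0.671 [ 0.671  -0.0545  0.178 ]
[[ 0.42643255 -0.14873235  0.027     ]
 [ 0.45479047 -0.14165255  0.027     ]
 [ 0.47595902 -0.22670669  0.027     ]
 [ 0.44756789 -0.23405596  0.027     ]] [ 0.45118748 -0.18778689  0.027     ]
[[ 0.42624243 -0.1479898   0.027     ]
 [ 0.45479499 -0.14151344  0.027     ]]
```

```bash
python3 - <<'E'
from lever import *
cx=np.array([.4507,-.1873]);y=np.radians(14.0);d=np.array([-np.sin(y),np.cos(y)]);g=cx-.028*d
p=np.array(status.get_ee_pos()); robot.move_linear(p+[0,0,.02],None,rate=.2)
robot.reach((g[0],g[1],.03),Rt(14.0)); command_gripper(.05,40)
h=robot.move_linear((g[0],g[1],-.0355),Rt(14.0),rate=.12,max_force=8); robot.pause(.1)
print(h,status.get_ee_pos(),rd()[0]);wshot("w13")
command_gripper(0,40); robot.pause(.1); print(status.get_opening(),status.get_ee_pos(),rd()[0],status.get_time());wshot("w14")
E
```

```text
False [ 0.45796113 -0.21477365 -0.03471823] [ 0.01712186 -0.33570901  0.14161478]
0.029579451549086113 [ 0.45756223 -0.21450236 -0.03535   ] [-0.21862637  0.43591362  2.70809835] 26.2917
```

View pics/w14.png

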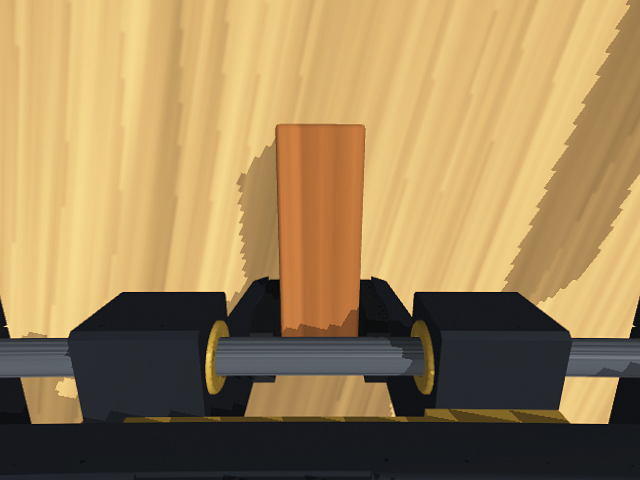

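```bash
python3 - <<'E'
from lever import *
import pickle
w=pickle.load(open("w14.pkl","rb")); p=np.array(status.get_ee_pos());R=np.array(status.get_tool_rot())
c=onz([(276,124.5),(364,124.5)],w,.027,w["T"]); m=c.mean(0)-p; print(c,"ahead",m@R[:,1],"side",m@R[:,2],"width",np.linalg.norm(c[1]-c[0]))
a=m@R[:,1]; np.save("ahead.npy",a)
E0=np.array([.467,.0960,0])
def tcp(ins,z): q=E0+r2*(ins-a); return np.array([q[0],q[1],z])
robot.move_linear(p+[0,0,.06],None,rate=.2)
robot.reach(tcp(-.035,.03),Rt(RY))
robot.move_linear(tcp(-.025,-.030),Rt(RY),rate=.12); robot.pause(.15)
print(status.get_ee_pos(),tcp(-.025,-.030),rd()[0],status.get_opening(),status.get_time())
wshot("w15"); f=grab_frame("scene");cv2.imwrite("pics/s15.png",cv2.resize(f["frame"][170:280,220:370],None,fx=5,fy=5,interpolation=cv2.INTER_CUBIC))
E
```

```text
[[ 0.42517926 -0.14773689  0.027     ]
 [ 0.4531414  -0.14076833  0.027     ]] ahead 0.07263062322256988 side -0.0008364132871622829 width 0.028817392252297507
[ 0.46984458 -0.00196338 -0.02929449] [ 0.46930015 -0.00160352 -0.03      ] [ 0.05125473  0.14088663 -0.54368062] 0.029692358922468635 28.4667
```

View pics/w15.png

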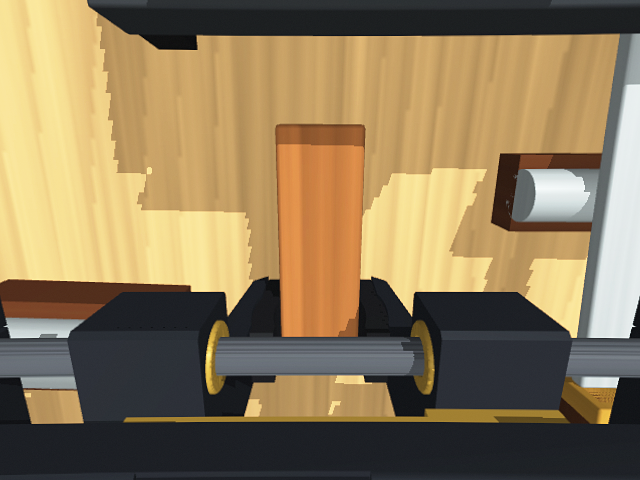

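View pics/s15.png

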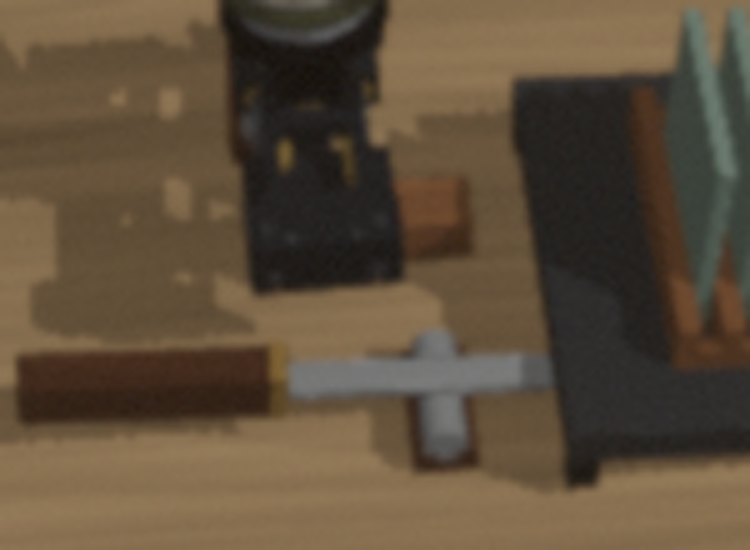

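```bash
python3 - <<'E'
import pickle
from h import *
w=pickle.load(open("w15.pkl","rb"))
fr=w["frame"]
cv2.imwrite("pics/w15c.png",cv2.resize(fr[0:140,80:400],None,fx=2.5,fy=2.5,interpolation=cv2.INTER_CUBIC))
for z in (.0308,): print(onz([(138,36),(319,36),(610,36)],w,z,w["T"]).round(4))
print("top edge",onz([(92,4),(319,7)],w,.0508,w["T"]).round(4))
E
```

```text
[[0.41   0.0952 0.0308]
 [0.4663 0.0968 0.0308]
 [0.5563 0.0982 0.0308]]
top edge [[0.4084 0.0973 0.0508]
 [0.4662 0.0984 0.0508]]
```

View pics/w15c.png

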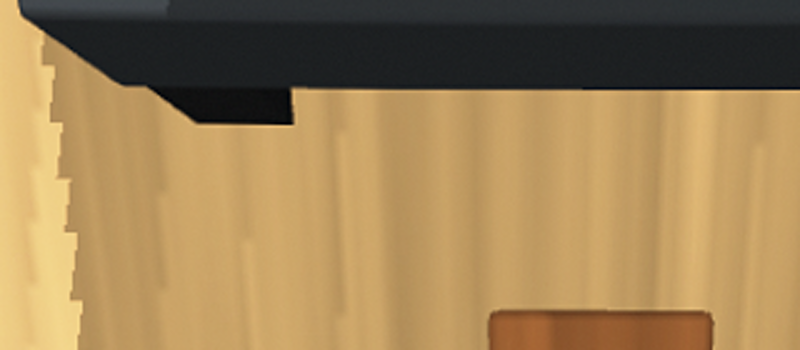

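```bash
python3 - <<'E'
from lever import *
a=float(np.load("ahead.npy"));E0=np.array([.467,.0960,0])
def tcp(ins,z): q=E0+r2*(ins-a); return np.array([q[0],q[1],z])
robot.move_linear(tcp(-.012,-.0350),Rt(RY),rate=.08); robot.pause(.2)
print(status.get_ee_pos(),rd()[0])
h=robot.move_linear(tcp(.031,-.0350),Rt(RY),rate=.05,max_force=6); robot.pause(.15)
print(h,status.get_ee_pos(),tcp(.031,-.035),rd(),status.get_opening(),status.get_time())
wshot("w16"); f=grab_frame("scene");cv2.imwrite("pics/s16.png",cv2.resize(f["frame"][170:280,220:370],None,fx=5,fy=5,interpolation=cv2.INTER_CUBIC))
E
```

```text
[ 0.46892038  0.0113683  -0.03503676] [ 0.09401375  0.04800254 -0.62410011]
False [ 0.46799765  0.05414409 -0.03501988] [ 0.46798081  0.05438093 -0.035     ] (array([-0.00807504,  0.04046611, -0.92770327]), array([-0.08313847,  0.06674507, -0.01209898])) 0.02914986991135116 30.3333
```

View pics/w16.png

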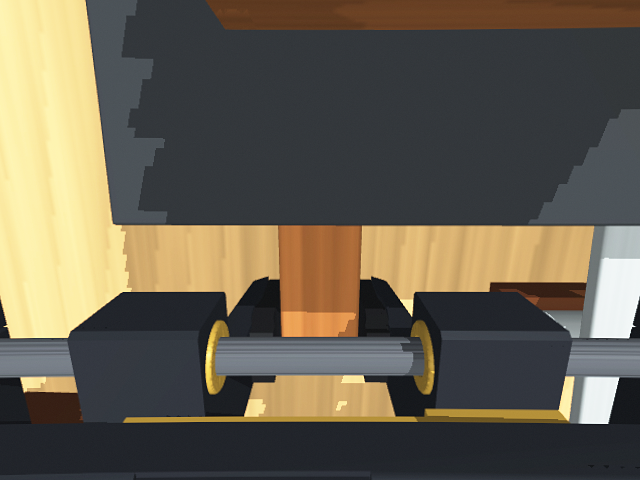

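View pics/s16.png

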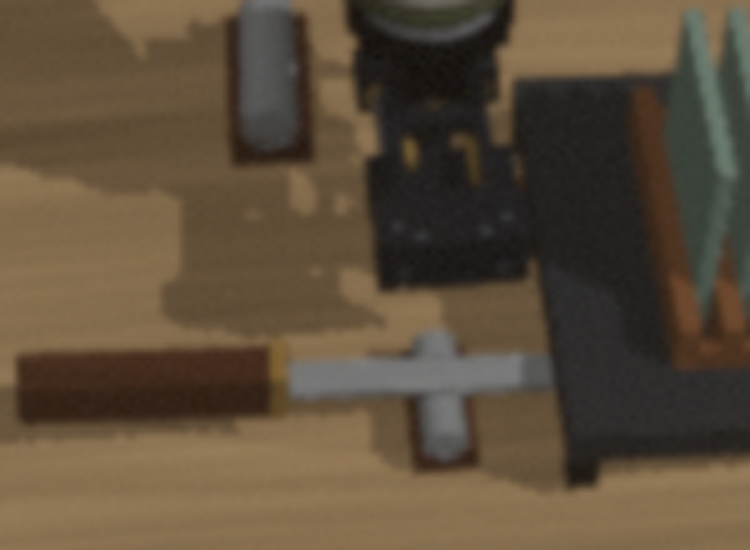

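```bash
python3 - <<'E'
from lever import *
command_gripper(.045,40); robot.pause(.05); print(rd()[0],status.get_opening())
p=np.array(status.get_ee_pos()); robot.move_linear(p+[0,-.004,.085],None,rate=.15)
w=wshot("w17")
rel=np.load("rel.npy")[:3]; R=Rt(RY,4.75)
robot.reach(rel-.075*R[:,0],R); robot.pause(.1)
print(status.get_ee_pos(),rel-.075*R[:,0],status.get_time())
wshot("w18"); f=grab_frame("scene");cv2.imwrite("pics/s18.png",cv2.resize(f["frame"][170:280,220:370],None,fx=5,fy=5,interpolation=cv2.INTER_CUBIC))
E
```

```text
[ 0.0520332  -0.04024767  0.29743648] 0.04512969404442014
[ 0.5761527  -0.06686074  0.06647292] [ 0.577252   -0.06828432  0.06696411] 32.4917
```

View pics/w17.png

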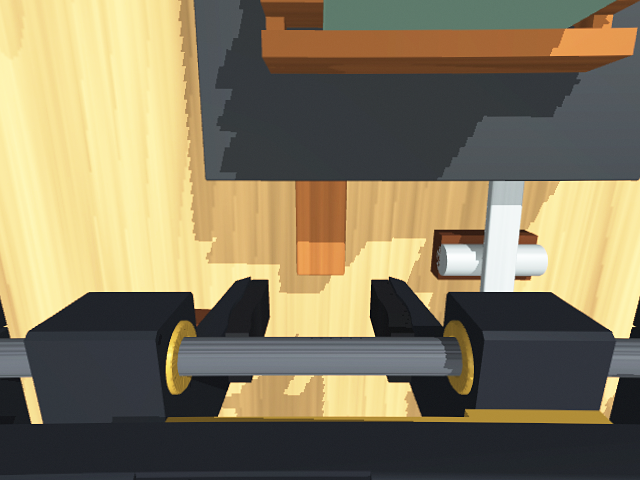

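View pics/w18.png

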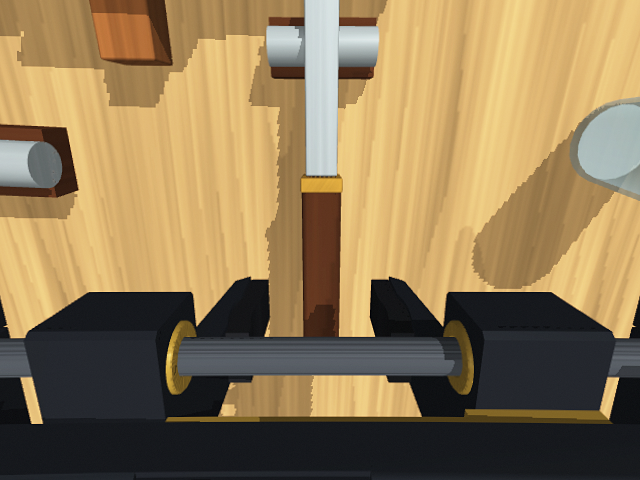

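View pics/s18.png

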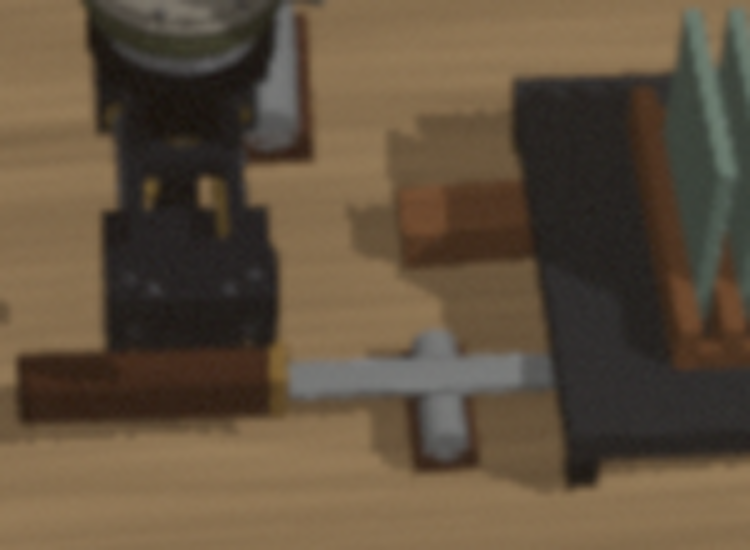

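```bash
python3 - <<'E'
import pickle
from h import *
w=pickle.load(open("w17.pkl","rb"))
a=onz([(298,274),(344,274)],w,.027,w["T"]);b=onz([(210,181),(320,181)],w,.0508,w["T"])
print(a.round(4),b.round(4),"protrude",(b[1]-a.mean(0))@r2)
E
```

```text
[[0.4535 0.0376 0.027 ]
 [0.482  0.0383 0.027 ]] [[0.4096 0.0964 0.0508]
 [0.4657 0.0978 0.0508]] protrude 0.05987600065443465
```

```bash
python3 - <<'E'
from lever import *
rel=np.load("rel.npy")[:3]; R=Rt(RY,4.75)
command_gripper(.04,60)
h=robot.move_linear(rel,R,rate=.12,max_force=6); robot.pause(.1)
print(h,status.get_ee_pos(),rd())
command_gripper(0,60); robot.pause(.1); print(status.get_opening(),rd(),status.get_time())
for th in (5.2,6,7,8,9,10,11,12,13):
    st=.0704*np.cos(np.radians(th))/np.cos(np.radians(12))
    P,R=barpose(st,th,.0277,.0008*min(1,(th-4.75)/2)); s=robot.move_linear(P,R,rate=.03,max_force=15); f,m=rd(); print(th,s,f.round(1),m.round(2),np.round((np.array(status.get_ee_pos())-P)*1e3,1),round(status.get_time(),2))
    if s: break
f=grab_frame("scene");cv2.imwrite("pics/s19.png",cv2.resize(f["frame"][170:280,220:370],None,fx=5,fy=5,interpolation=cv2.INTER_CUBIC))
E
```

```text
False [ 0.57795892 -0.07457858 -0.00683051] (array([0.02905527, 0.08512682, 0.11262588]), array([-0.03990279,  0.06872482,  0.01544494]))
0.02168791909439528 (array([-0.48387553, -0.32135145,  1.33033791]), array([-0.00426835,  0.14787261,  0.01088863])) 34.3583
5.2 False [ 0.6 -2.9  3.5] [-0.11 -0.06 -0.03] [ 0.4 -0.3  0.3] 34.65
6 False [ 0.8 -2.7  2.8] [-0.28 -0.06 -0.09] [ 0.1 -0.2  0.1] 34.94
7 False [ 0.3 -3.4  2.6] [-0.36 -0.09 -0.12] [ 0.1 -0.1  0. ] 35.23
8 False [ 1.2 -0.6 -0. ] [ 0.23 -0.12 -0.11] [-0.2  0.4 -0.3] 35.52
9 False [ 0.7  1.  -0.5] [ 0.35 -0.05 -0.08] [-0.2  0.3 -0.2] 35.82
10 False [ 0.6  0.3 -0.6] [ 0.35  0.01 -0.03] [-0.1  0.1 -0.1] 36.11
11 False [ 0.4  0.1 -0.4] [ 0.25  0.03 -0.02] [-0. -0. -0.] 36.4
12 False [ 0.2 -0.2 -0.3] [ 0.22  0.07 -0.01] [-0.  0. -0.] 36.69
13 False [-0.1  0.2 -0.5] [0.24 0.06 0.03] [-0.  0. -0.] 36.98
```

View pics/s19.png

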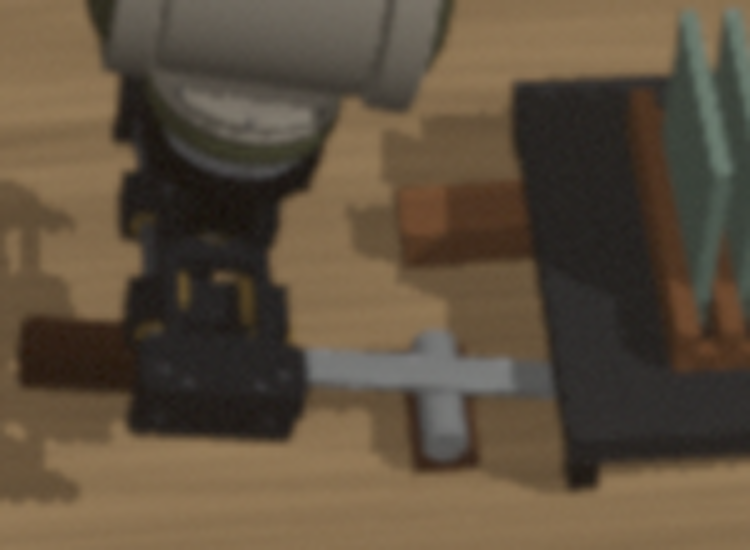

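```bash
python3 - <<'E'
from lever import *
P,R=barpose(.0705,14,.0277,.0022); robot.move_linear(P,R,rate=.03); print(rd()[0])
P,R=barpose(.028,14,.0277,.0028); h=robot.move_linear(P,R,rate=.06,max_force=6); print(h,rd()[0],status.get_ee_pos(),P)
P,R=barpose(.0,14,.0277,.03); robot.move_linear(P,R,rate=.12)
R=Rt(3.0)
robot.reach((.5904,-.2858,.03),R); robot.pause(.1); print(rd()[0],status.get_opening())
robot.move_linear((.5904,-.2858,-.025),R,rate=.12)
h=robot.move_linear((.5904,-.2858,-.0375),R,rate=.02,max_force=3); print(h,status.get_ee_pos(),rd()[0],status.get_time())
wshot("w20")
f=grab_frame("scene");cv2.imwrite("pics/s20.png",f["frame"])
E
```

```text
[-0.08219476  0.08385092 -3.4588644 ]
False [ 0.28919222  0.31082246 -3.53807752] [ 0.5778874  -0.1206332   0.02442896] [ 0.57796756 -0.12095715  0.02456123]
[ 0.02550847  0.31535572 -3.30944205] 0.021389567763399255
True [ 0.59029979 -0.2858384  -0.03658607] [-2.04001865e-01 -1.20833479e-03  5.88418209e+00] 40.8
```

View pics/s20.png

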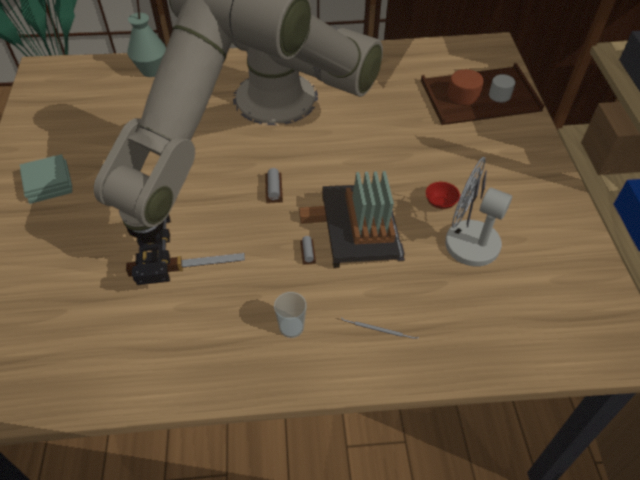

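View pics/w20.png

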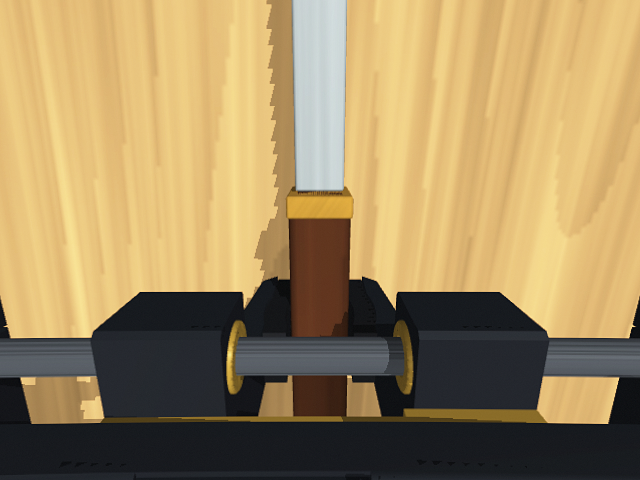

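The bar rests on the ledge, far from the rack and fulcrum, and the shim sits under the raised edge. Next I'll release the bar, back away and check everything from the cameras.

```bash
python3 - <<'E'
from lever import *
robot.move_linear((.5904,-.2858,-.0358),None,rate=.03)
command_gripper(.045,60); robot.pause(.1)
robot.move_linear((.5904,-.2858,.06),None,rate=.15); wshot("w21")
robot.reach((.46,-.03,.12),Rt(1.35)); robot.pause(.1); wshot("w22")
f=grab_frame("scene");cv2.imwrite("pics/s22.png",cv2.resize(f["frame"][170:280,220:370],None,fx=5,fy=5,interpolation=cv2.INTER_CUBIC))
robot.reach((.40,-.2,.25),Rt(10)); robot.pause(.1)
t=grab_frame("top");cv2.imwrite("pics/t22.png",t["frame"]);s=grab_frame("scene");cv2.imwrite("pics/s23.png",s["frame"])
print(status.get_time(),rd()[0])
E
```

```text
45.0333 [-0.37253266  0.19431654  0.00414708]
```

View pics/w22.png

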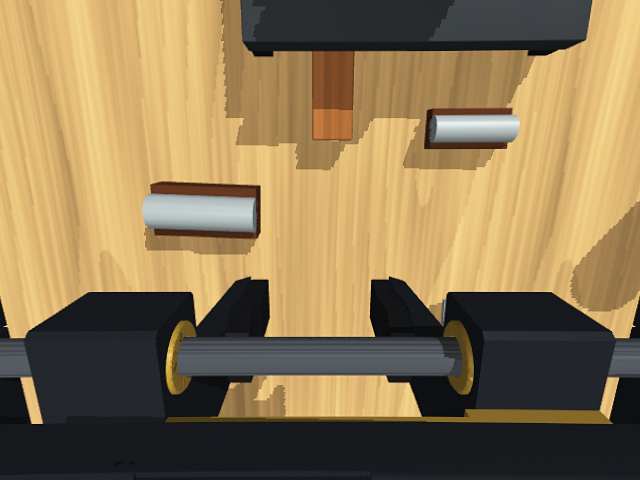

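View pics/t22.png

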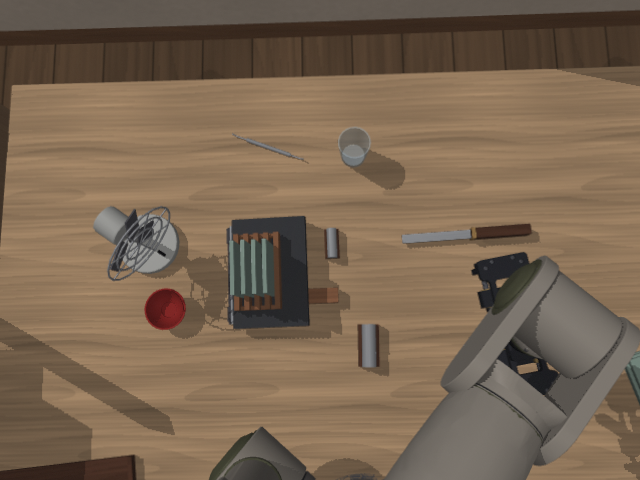

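View pics/s23.png

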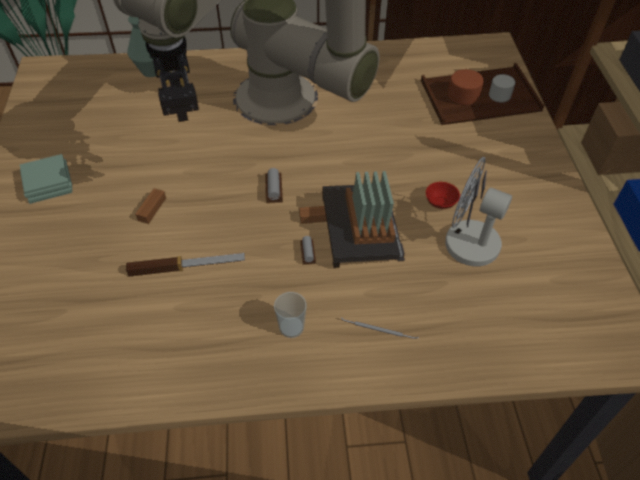

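View pics/w21.png

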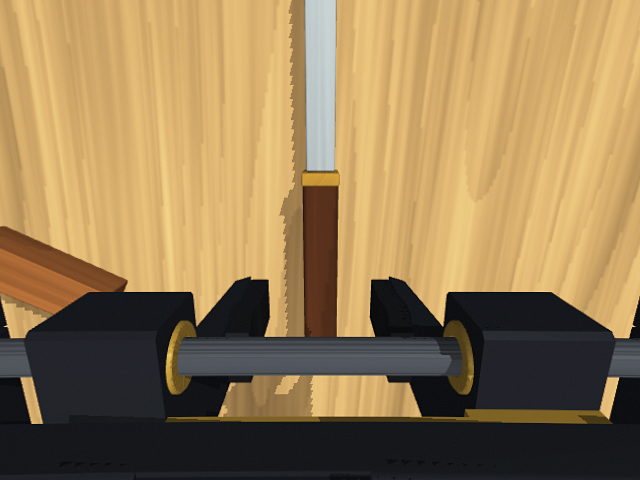

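```bash
python3 - <<'E'
import pickle
from h import *
w=pickle.load(open("w22.pkl","rb"))
a=onz([(313,139.5),(353,139.5)],w,.027,w["T"]);b=onz([(332,50.5)],w,.0287,w["T"]);print(a,b,(b[0]-a.mean(0))@r2, "yaw",np.degrees(np.arctan2(*(a[1]-a[0])[[1,0]])))
from rig import *
job.hand_in(); print(status.get_time())
E
```

```text
[[0.45320473 0.03690572 0.027     ]
 [0.48317598 0.0375634  0.027     ]] [[0.46546029 0.09680561 0.0287    ]] 0.059618839825441916 yaw 1.25708868566291
the job is handed in; nothing more can be done
the job is handed in; nothing more can be done
```

I levered the rack's front edge to its stop, slid the shim about 30 mm under it and drew the bar out so the rack settled on the shim. The job was handed in at about 45 s of the 72 s allowed, and no verdict is reported.

- **Levering:** I felt for the rod and found its top at about 27–28 mm. The stop showed as a clear jump in force at about 4.8° of bar tilt. I estimate the bar's peak force on the rack at about 31–36 N, under the 60 N limit, but this comes from the wrist readings and an assumed sensor position, so it is approximate. I then backed off slightly and let go, and the bar held the rack up.
- **Shim:** It slid in flat, square to the edge, with no force above the noise. The last wrist picture shows 59.6 mm sticking out, so about 30 mm is under the slab.
- **Bar:** It came out freely once the tip was lowered, and the rack settled on the shim as that was done. The bar now lies flat where it first was, well clear of the rack and fulcrum. The bowl, beaker, pick and fan look unmoved in the top and scene pictures.

**Disagreement:** the real fingertips sit about 38.5 mm behind the reported TCP. My first grasp therefore closed just above the handle without disturbing anything. I found the offset by touching the ledge lightly and corrected for it afterwards. I judged the final height of the rack's edge from the pictures only and did not measure it by touch.

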